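# Make the horizontal microscope safe to move

### The job

Make the horizontal microscope safe to move: first turn the black heater selector on its sloping panel back to the red off mark, so that it rests in the click of that mark. Then slide the orange transport lock along its rail, through its stiff catch, until it snaps fully home against its end stop, without ramming it into the stop, and let go. Leave the things standing around the microscope where they are.

Things in the scene. Friction and masses are not known exactly. Their poses are not given: they have to be found in the camera images.
- scope: cream horizontal microscope, fixed, front (-x) turned to the robot's left. Origin at bench height under the plinth, z up. Plinth x -70 to 120, y -180 to 180 mm, 110 mm high. In front a control panel slopes from x -70, z 110 down to x -180, z 33 mm; its normal leans 35 deg from vertical to -x. On the plinth a rail runs along y at x -20 (bed 116, end stops up to 145 mm high)
- tube_mid (a point): on the axis of the thick optical tube that hangs over the rail (94 mm in diameter, along the microscope's y from -54 to 137 mm; this point at x 0, y 42, z 275 mm of its frame). The lock grip stands under its front edge and can be reached only with the tool tilted about 30 to 45 deg, from the panel's side, fingers pointing down and to the microscope's +x (35 deg clears the tube by 15 mm)
- lamp_mid (a point): middle of the lamp housing at the -y end of the tube, 92 mm in diameter, 90 mm long along y; at x 12, y -165, z 275 mm of the microscope. At its +y end is an eyepiece head: x -15 to 75, y 137 to 187, z 235 to 325 mm, eyepieces up to y 260, z 370 mm
- heater_knob (a joint): angle of the black heater selector (rad): 0 = pointer at the red off mark (up-slope, 12 o'clock); grows clockwise seen facing the panel. Clicks every pi/4 from -pi/4 to pi, so 0 is not an end; other clicks have white marks. Starts at pi/2 or 3pi/4, seldom between. A click takes about 0.1 N m; past half way it snaps on by itself; left alone it settles within 0.05 of a click
- heater_grip (a point): grip point on the selector's axis, 32 mm off the panel, at x -148, y 90, z 94 mm of the microscope. z: the panel's outward normal; x: along the bar to its pointer end (white line). Bar 73 mm long (32 back, 41 to the pointer), 16 mm wide (8 in the last 10 mm at the pointer); top 14 mm above this point; round skirt, 68 mm in diameter, 22 mm below. Grip across the 16 mm
- lock_slide (a joint): travel of the orange transport lock (m): 0 = open; grows towards the microscope's +y. Starts at 0 to 0.04. Slides with 2 to 5 N up to a spring catch at 0.080 to 0.093, which takes 10 to 15 N and throws the lock back if let go early; about 13 mm on, it snaps through (the push drops) to the end stop, 25 mm from where the catch began, and is held there. Feel for it: the setting differs
- end_buffer (a joint): compression (m) of the black rubber buffer (30 mm wide, 8 mm high) of the aluminium end stop at the rail's +y end; 0 = free, resting about 0.001 when the lock is home; about 5 N per mm. More than 0.007 (35 N) is ramming. The stop is adjustable and its setting is not reported: the lock is home at a travel of 0.104 to 0.118
- lock_grip (a point): middle of the orange grip; moves with the lock; axes as the microscope's. Grip 34 mm deep, 24 mm wide along y, its axis leaning 35 deg from vertical to -x through this point: top 23 mm up that axis, top of the carriage plate (62 mm across, 70 mm along y) 36 mm down it
- dish_a: closed, whitish, round petri dish (the one nearer the selector), 93 mm across, 15 mm high, lying in front of the panel of the microscope; bystander; origin at the centre of its underside
- dish_b: closed, whitish, round petri dish (the one nearer the robot), 93 mm across, 15 mm high, lying in front of the panel of the microscope; bystander; origin at the centre of its underside
- tip_box: white box of pipette tips with a blue lid, 88 x 123 x 86 mm; bystander; origin at the centre of its underside
- reagent: amber glass bottle with a blue cap, 66 mm across, 140 mm high; bystander; origin at the centre of its underside
- objective: spare steel microscope objective standing upright, 32 mm across, 62 mm high; bystander; origin at the centre of its underside

How it is judged:
On the way, in this order (a step that is already met when the one before it is completed fails the run):
1. the heater selector stands at the red off mark while the lock is still open (value of joint heater_knob between -0.15 and 0.15 rad and value of joint lock_slide below 0.08 m), for 0.3 s.
2. the transport lock is home against its end stop (value of joint lock_slide above 0.102 m), for 0.2 s.
At the end, for the whole second after the job is handed in: the heater selector is within 0.15 rad of the red off mark, the transport lock has snapped past its catch and rests home at its end stop (travel over 0.102 m, which it keeps only when home), and every bystander is within 30 mm of where it began (value of joint heater_knob between -0.15 and 0.15 rad and value of joint lock_slide above 0.102 m and velocity of joint lock_slide below 0.005 m/s and distance of each of dish_a, dish_b, tip_box, reagent, objective from where it was at the start of the episode below 0.03 m); the robot touches nothing.
It fails at once if the lock is rammed into its end stop (rubber buffer pressed in by more than 7 mm, about 35 N) (value of joint end_buffer above 0.007 m).
It fails at once if a thing standing around is pushed by more than 30 mm or knocked over (distance of any of dish_a, dish_b, tip_box, reagent, objective from where it was at the start of the episode above 0.03 m or angle between any of dish_a, dish_b, tip_box, reagent, objective's own z axis and vertical above 0.5 rad).
It also fails if it takes over 67 s, if anything falls off the work surface, if the arm or the gripper's body presses on something with over 40 N, if the wrist force passes 120 N, or if a joint passes its speed limit or range.

### The arm

A 6-joint arm with a two-finger parallel gripper is mounted at the origin on the work surface. World frame = base frame: x ahead of the robot, y to its left, z up, the work surface at z = 0. Lengths are in m, angles in rad, forces in N, time in s.
With the tool pointing down it reaches from about 0.4 to 0.925 m from the base axis. Payload 12.5 kg.
Tool frame: the origin (TCP) lies between the finger pads; the fingertips stand 17 mm ahead of it and the grasp point (between the pads) lies 2 mm behind it; z points along the fingers, y is the line along which they close (so a half turn about z gives the same grasp; the last joint's range is limited). The gripper opens to 95 mm and grips with 3 to 60 N. Pads are 20 mm wide; open, the fingers measure 119 mm over their backs; the gripper's body (75 mm by 180 mm) begins 59 mm behind the grasp point.
Start: joints at [-0.106, 0.491, 1.559, -0, 1.092, -0.106], TCP at [0.625, 0, 0.206] pointing down, gripper open.
Joint ranges: [-3.1, 3.1], [-0.84, 2.19], [0.05, 2.79], [-1.13, 4.28], [0.06, 2.93], [-2.69, 2.69]. Speed limits (rad/s): [2.22, 2.22, 2.79, 3.14, 3.14, 3.14].

### API

Orientations are given as a rotation vector (axis times angle).
In Python, from plant import robot gives the robot as it stands.
- The arm moves only by the tool carry_out, never from a script. Its arguments are lists of equal length, an entry for each row: "xyz": the shift along the tool's x, y, z in m, a list of three; "rot": the turn, a rotation vector about the tool's x, y, z in degrees, a list of three; "jaw": the finger opening in m, from 0 to 0.0951. A call has 1 to 20 rows; each row is the pose to reach, as a shift and turn from the pose commanded when the call began, along the tool's axes at that moment; what a row does not reach only later rows make up. A row lasts 1/12 s, in which the tool goes at most 41.7 mm and 7.16 degrees, less where a joint would pass 70% of its speed; a pose out of reach is approached as far as the arm can. A call with a gripper value outside its range is refused whole. The fingers move at their own pace and stop on an object; the grip force is fixed at half the most. Time passes only in rows, so rows that repeat a pose let the fingers close. It gives the time, the measured TCP pose, the force, the opening and the grip force at its end, in the units of the state.
- robot.sense(): the state, without advancing time (a new reading comes with each control period).
- robot.get_image(name): name is "scene" or "side" or "wrist"; returns a dict with "pixels" (480x640x3 uint8, blue, green, red), "depth" (480x640 float32, m along the optical axis (not along the pixel's ray), 0 where there is no reading), "fx", "fy", "cx", "cy" (pixels), "camera_from_world" (4x4, takes a point from world to camera coordinates); the wrist camera has in their place "T_tool_cam" (4x4, takes a point from camera to tool coordinates, whose origin is the TCP and whose axes are the flange's). Camera axes: x right, y down, z forward; pixel columns grow to the right and rows downward; lengths in m; the calibration is good to about 2 mm. The wrist camera is an equidistant fisheye: a pixel r from the principal point sees the ray r / f radians off the axis. A picture is of the moment at which its call begins: read the wrist's pose just before it.
- robot.finish_job(): hands the job in; it is judged then, once.
The state is a dict: "time": time; "joints": joint angles; "qd": joint speeds; "effort": joint torques, N m; "eef_pos": TCP position; "eef_rot": TCP orientation; "ft_force": force on the tool from outside, world axes, zero at the start; "torque": the same for the moment, N m; "finger_gap": opening from 0.0 (shut) to 1.0 (fully open); "grip_force": force on a finger pad.
Only numpy, scipy, OpenCV 4.12 (cv2) and the standard library are available. Lean on these libraries where they do the work, as an engineer would, in place of code of your own. Each camera call takes 0.05 s, during which the arm holds its last target. There are 200 camera calls.

## Working session

There is one attempt and no reset: what is moved stays moved. The work goes in short steps, Python scripts to look and compute and a tool call to move; the robot and the scene stay as the last step left them, time stands still between calls to the robot, and variables do not carry over. Pictures are saved under pics/ and viewed, at most 10 in all, crops included, and the job is handed in when it is done.

Besides the shell and the picture viewer there is one more tool, called as name(argument=value, ...) on one line, values as JSON. carry_out: Moves the arm, as the interface text tells. Its arguments: {"type":"object","properties":{"xyz":{"type":"array"},"rot":{"type":"array"},"jaw":{"type":"array"}},"required":["xyz","rot","jaw"]}

```bash
ls; mkdir -p pics; python3 - <<'E'
from plant import robot
import cv2,numpy as np,pickle
s=robot.sense();print(s)
d={}
for n in("scene","side"):
    i=robot.get_image(n);d[n]=i;cv2.imwrite(f"pics/{n}0.png",i["pixels"])
    print(n,i["fx"],i["cx"],i["cy"],np.round(i["camera_from_world"],3).tolist())
pickle.dump(d,open("im0.pkl","wb"))
E
```

```text
pics
{'time': 0.0, 'joints': array([-1.05609512e-01,  4.91550576e-01,  1.55945966e+00,  1.22124622e-05,
        1.09170790e+00, -1.05613277e-01]), 'qd': array([-0.0014874 , -0.00056655, -0.00106898, -0.00073719,  0.00014767,
       -0.00032203]), 'effort': array([-9.52334158e-04, -6.12640929e+01, -2.58175153e+01,  6.92750537e-02,
        4.83079045e-02, -1.38641695e-05]), 'eef_pos': array([6.24738725e-01, 4.75364568e-05, 2.04963823e-01]), 'eef_rot': array([-2.22081967e+00, -2.22081552e+00,  1.09780407e-03]), 'ft_force': array([-0.76257188,  0.26708922,  0.55220457]), 'torque': array([ 0.01816575, -0.01733124, -0.04574304]), 'grip_force': 0.0, 'finger_gap': 0.9997597733007619}
scene 463.07838840775054 327.1281789876268 239.4904877137102 [[-0.507, 0.862, -0.004, 0.263], [0.775, 0.454, -0.44, -0.343], [-0.377, -0.226, -0.898, 1.368], [0.0, 0.0, 0.0, 1.0]]
side 621.7321878280139 324.0478567290831 233.92335078940397 [[0.061, -0.998, 0.001, -0.025], [-0.881, -0.055, -0.47, 0.562], [0.469, 0.028, -0.883, 1.155], [0.0, 0.0, 0.0, 1.0]]
```

View pics/scene0.png

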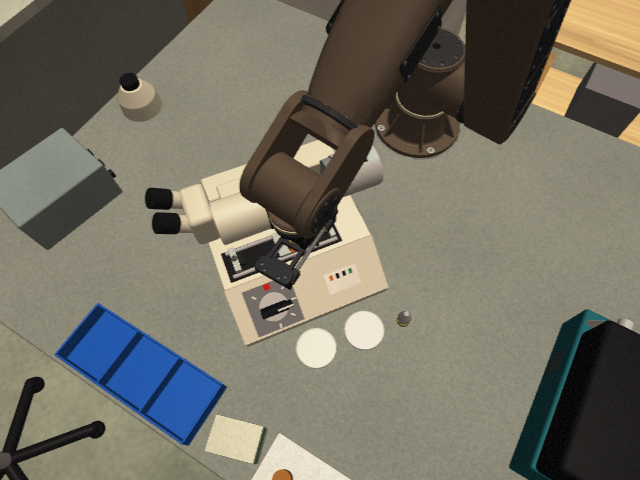

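View pics/side0.png

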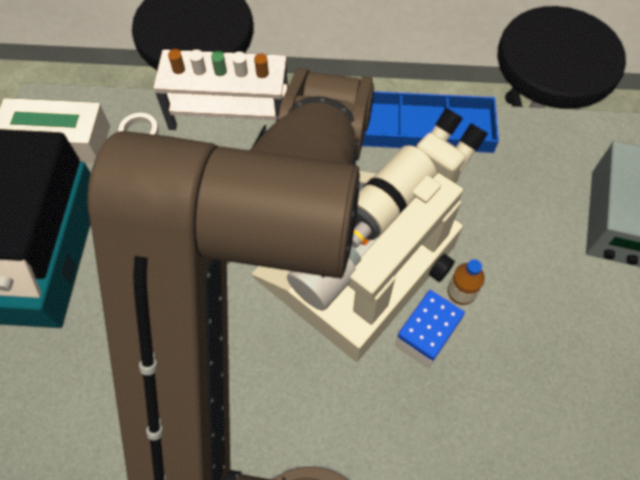

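The scene view shows the panel facing the bottom of the picture. The selector is at about (275,305), the red mark at (267,287), and the dishes at (316,348) and (364,330). The side view shows the scope from the robot's side, with the gripper hidden behind the arm.

```bash
cat > h.py <<'E'
import numpy as np,pickle,cv2
def cloud(i):
    v,u=np.mgrid[:480,:640];z=i["depth"].astype(float)
    P=np.stack([(u-i["cx"])/i["fx"]*z,(v-i["cy"])/i["fy"]*z,z],-1)
    T=np.linalg.inv(i["camera_from_world"]);W=P@T[:3,:3].T+T[:3,3];W[z==0]=np.nan
    return W
E
python3 - <<'E'
from h import *
d=pickle.load(open("im0.pkl","rb"));i=d["scene"];W=cloud(i)
c=i["pixels"][220:355,210:390];cv2.imwrite("pics/c0.png",cv2.resize(c,None,fx=4.4,fy=4.4,interpolation=cv2.INTER_CUBIC))
m=np.zeros((480,640),bool);m[285:340,225:385]=1
P=W[m];P=P[np.isfinite(P).all(1)]
# RANSAC planes with tilt ~35deg
rng=np.random.default_rng(0);best=0
for _ in range(3000):
    a,b,e=P[rng.choice(len(P),3,0)];n=np.cross(b-a,e-a);l=np.linalg.norm(n)
    if l<1e-6:continue
    n/=l;n*=np.sign(n[2])
    if abs(n[2]-.819)>.06:continue
    k=abs((P-a)@n)<.003
    if k.sum()>best:best=k.sum();K=k
Q=P[K];ce=Q.mean(0);n=np.linalg.svd(Q-ce)[2][2];n*=np.sign(n[2]);print(best,len(P),n,n@ce,np.degrees(np.arccos(n[2])),np.std((Q-ce)@n))
yaw=np.arctan2(-n[1],-n[0]);print("yaw deg",np.degrees(yaw))
# expected panel plane: through (-70,110): offset of scope origin
R=np.array([[np.cos(yaw),-np.sin(yaw)],[np.sin(yaw),np.cos(yaw)]])
np.savez("plane.npz",n=n,d=n@ce)
for p in [(275,305),(267,287),(316,348),(364,330),(404,318),(290,305),(262,313)]:print(p,W[p[1],p[0]])
E
```

```text
4041 8764 [0.34430984 0.46028602 0.81828327] 0.2781779675065463 35.0866897653502 0.00150787886936283
yaw deg -126.79775813381427
(275, 305) [ 0.69939138 -0.02725236  0.09439942]
(267, 287) [ 0.67331843 -0.06582164  0.09515792]
(316, 348) [0.71979546 0.08859897 0.01180523]
(364, 330) [0.62798511 0.16411538 0.01594961]
(404, 318) [0.56854775 0.23200933 0.05598127]
(290, 305) [0.68550511 0.00439045 0.10674275]
(262, 313) [ 0.7316138  -0.03818866  0.10728932]
```

View pics/c0.png

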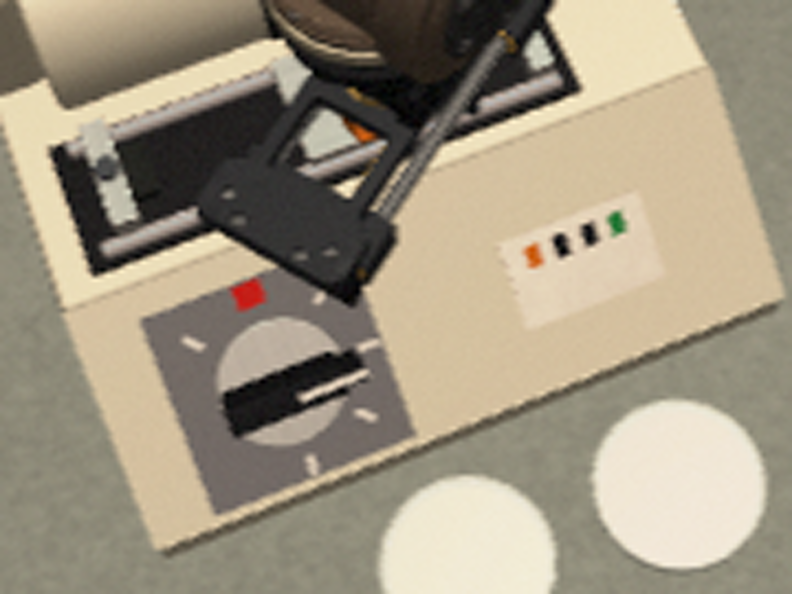

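The crop shows the selector pointing at the 3 o'clock mark, which is about pi/2. It also shows the panel corners at crop (62,308), (712,65), (782,298) and (163,550), and the orange grip partly visible at (360,128). I'll fit the scope pose from these corners and find the angle and lock position.

```bash
cat >> h.py <<'E'
from scipy.optimize import least_squares
from scipy.spatial.transform import Rotation as Ro
def proj(i,X):
    C=np.asarray(X)@i["camera_from_world"][:3,:3].T+i["camera_from_world"][:3,3]
    return np.stack([i["fx"]*C[:,0]/C[:,2]+i["cx"],i["fy"]*C[:,1]/C[:,2]+i["cy"]],-1)
def S2W(p,X):
    c,s=np.cos(p[2]),np.sin(p[2]);R=np.array([[c,-s,0],[s,c,0],[0,0,1]])
    return np.asarray(X)@R.T+np.array([p[0],p[1],p[3] if len(p)>3 else 0])
E
python3 - <<'E'
from h import *
d=pickle.load(open("im0.pkl","rb"));i=d["scene"];W=cloud(i);k=np.load("plane.npz")
M=np.array([[-70,180,110],[-70,-180,110],[-180,-180,33],[-180,180,33]])/1e3
px=np.array([[62,308],[712,65],[782,298],[163,550]])/4.4+[210,220]-.4
for free in(3,4):
    f=lambda q:np.r_[(proj(i,S2W(q,M))-px).ravel()]
    r=least_squares(f,[.6,-.15,-2.2,0][:free]);print(r.x,np.degrees(r.x[2]),np.round(r.fun,2))
    if free==3:p=r.x
# panel plane offset check
print("plane residual of corners",S2W(p,M)@k["n"]-k["d"])
# tube/axis & knob check
n=np.array([-np.sin(np.radians(35)),0,np.cos(np.radians(35))]);up=np.array([np.cos(np.radians(35)),0,np.sin(np.radians(35))])
g=np.array([-.148,.09,.094]);top=g+.014*n
# clockwise seen facing the panel: right = ? viewer looks along -n, up='up'; right=cross(-n,up)
right=np.cross(-n,up);print("right",right)
for a in np.arange(-1,5)*np.pi/4:
    D=np.cos(a)*up+np.sin(a)*right
    print(round(a,2),((proj(i,S2W(p,[top-.032*D,top+.041*D]))+.4-[210,220])*4.4).round().tolist())
# orange points
hsv=cv2.cvtColor(i["pixels"],cv2.COLOR_BGR2HSV)
m=(hsv[...,0]>5)&(hsv[...,0]<18)&(hsv[...,1]>190)&(hsv[...,2]>120)
v,u=np.where(m);ok=(abs(u-292)<15)&(abs(v-249)<12);R=Ro.from_euler('z',p[2]).as_matrix()
X=(W[v[ok],u[ok]]-[p[0],p[1],0])@R;print(len(X));print(np.c_[u[ok],v[ok],(X*1e3).round()])
# depth check of plinth top, dishes
for q in [(316,348),(364,330),(404,318),(262,266),(235,262)]:print(q,((W[q[1],q[0]]-[p[0],p[1],0])@R).round(3))
np.save("pose.npy",p)
E
```

```text
[ 0.54577005 -0.08666059 -2.21633865] -126.98685033573045 [ 0.3   0.75  0.2  -0.04  1.06 -0.67 -1.5  -0.25]
[ 0.54421305 -0.08794243 -2.21652386 -0.00575323] -126.9974624517548 [ 0.76  0.77 -0.17  0.32  0.6  -0.6  -1.18 -0.53]
plane residual of corners [-2.46091930e-04  4.36845512e-04  6.58358292e-04 -2.45791498e-05]
right [ 0. -1.  0.]
-0.79 [[349.0, 424.0], [215.0, 369.0]]
0.0 [[312.0, 458.0], [263.0, 325.0]]
0.79 [[263.0, 458.0], [326.0, 325.0]]
1.57 [[229.0, 424.0], [368.0, 369.0]]
2.36 [[232.0, 375.0], [365.0, 431.0]]
3.14 [[269.0, 341.0], [318.0, 474.0]]
10
[[290. 249. -59.  15. 168.]
 [291. 249. -61.  13. 172.]
 [292. 249. -62.  11. 172.]
 [291. 250. -63.  14. 171.]
 [292. 250. -64.  12. 171.]
 [293. 250. -65.  10. 171.]
 [294. 250. -65.   8. 170.]
 [292. 251. -66.  13. 171.]
 [293. 251. -66.  11. 170.]
 [294. 251. -66.   9. 168.]]
(316, 348) [-0.245  0.034  0.012]
(364, 330) [-0.25  -0.085  0.016]
(404, 318) [-0.268 -0.174  0.056]
(262, 266) [-0.148  0.087  0.334]
(235, 262) [-0.029  0.136  0.14 ]
```

The selector is at pi/2 and the pose fits within about 1 px. Next I'll work out the tool poses and check the wrist angles with a rough kinematic model.

```bash
cat >> h.py <<'E'
a35=np.radians(35)
N=np.array([-np.sin(a35),0,np.cos(a35)]);UP=np.array([np.cos(a35),0,np.sin(a35)]);YS=np.array([0,1.,0])
def Rtool(p,ang,flip=1):
    # tool z=-N; ang=knob angle gripped, tool y = UP at pi/2, +YS at 0
    y=np.sin(ang)*UP+np.cos(ang)*YS;z=-N;R=np.stack([np.cross(y,z),y,z],1)
    return Ro.from_euler('z',p[2]).as_matrix()@R
def delta(s,pos,R):
    R0=Ro.from_rotvec(s["eef_rot"]).as_matrix()
    return (R0.T@(pos-s["eef_pos"])).round(4), np.degrees(Ro.from_matrix(R0.T@R).as_rotvec()).round(2)
E
python3 - <<'E'
from h import *
from plant import robot
p=np.load("pose.npy");s=robot.sense()
g=np.array([-.148,.09,.094])
for ang in(np.pi/2,0):
  R=Rtool(p,ang);X=S2W(p,[g+.004*N,g+.13*N])
  print("ang",ang,X.round(3).tolist(),[delta(s,x,R) for x in X])
  for tool,G in(("knob",X[0]),):
    wc=X[0]-R[:,2]*.28;j1=np.arctan2(wc[1],wc[0])
    for b in(1.4,1.7,2.0):
      M=(Ro.from_euler('z',j1)*Ro.from_euler('y',b)).as_matrix().T@R@Ro.from_euler('z',-np.pi/2).as_matrix()
      print(round(j1,2),b,Ro.from_matrix(M).as_euler('ZYZ').round(2))
E
```

```text
ang 1.5707963267948966 [[0.708, -0.021, 0.097], [0.752, 0.037, 0.2]] [(array([-0.0208,  0.0834,  0.1077]), array([-19.26, -38.49, 122.27])), (array([0.0369, 0.1268, 0.0044]), array([-19.26, -38.49, 122.27]))]
0.13 1.4 [-0.51  2.14  2.16]
0.13 1.7 [-0.44  1.87  2.31]
0.13 2.0 [-0.42  1.6   2.44]
ang 0 [[0.708, -0.021, 0.097], [0.752, 0.037, 0.2]] [(array([-0.0208,  0.0834,  0.1077]), array([ 11.24, -33.75,  35.83])), (array([0.0369, 0.1268, 0.0044]), array([ 11.24, -33.75,  35.83]))]
0.13 1.4 [-0.51  2.14  0.59]
0.13 1.7 [-0.44  1.87  0.74]
0.13 2.0 [-0.42  1.6   0.87]
```

carry_out(xyz=[[0.04,0.04,-0.03],[0.06,0.08,-0.05],[0.05,0.12,-0.05],[0.037,0.127,-0.05],[0.037,0.127,-0.05],[0.037,0.127,-0.05],[0.037,0.127,-0.05],[0.037,0.127,-0.05],[0.037,0.127,-0.05],[0.037,0.127,-0.05],[0.037,0.127,-0.05],[0.037,0.127,-0.05],[0.037,0.127,-0.05],[0.037,0.127,-0.05],[0.037,0.127,-0.05],[0.037,0.127,-0.03],[0.037,0.127,-0.02],[0.037,0.127,-0.01],[0.037,0.127,0.0],[0.037,0.127,0.004]], rot=[[0,0,0],[0,0,0],[-1,-2,6],[-2,-4,12],[-3,-6,18],[-4,-8,24],[-5,-10,30],[-6,-12,36],[-7,-14,42],[-8,-15,48],[-9,-17,54],[-10,-19,60],[-11,-21,66],[-12,-23,72],[-13,-25,78],[-14,-27,85],[-15,-29,91],[-16,-31,97],[-17,-33,103],[-18,-35,109]], jaw=[0.06,0.06,0.06,0.06,0.06,0.06,0.06,0.06,0.06,0.06,0.06,0.06,0.06,0.06,0.06,0.06,0.06,0.06,0.06,0.06])

```text
time: 1.77
eef_pos: [0.7515, 0.0373, 0.1993]
eef_rot: [2.522, -0.512, -0.24]
ft_force: [0.2, 0.7, -0.2]
finger_gap: 0.626
grip_force: 0.0
```

```bash
cat > st.py <<'E'
from h import *
from plant import robot
p=np.load("pose.npy");s=robot.sense();g=np.array([-.148,.09,.094])
R=Ro.from_euler('z',p[2]).as_matrix()
print("t",s["time"].__round__(2),"J",s["joints"].round(2),"F_s",(R.T@s["ft_force"]).round(1),"grip",round(s["grip_force"],1),"gap",round(s["finger_gap"]*95.1,1))
print("tcp_s mm",((s["eef_pos"]-[p[0],p[1],0])@R*1e3).round(1))
E
python3 - <<'E'
from st import *
for ang in(np.pi/2,0):
  X=S2W(p,[g+.004*N,g+.13*N]);print([delta(s,x,Rtool(p,ang)) for x in X])
i=robot.get_image("wrist");cv2.imwrite("pics/w1.png",i["pixels"]);i["s"]=s;pickle.dump(i,open("w1.pkl","wb"))
print(i["fx"],i["cx"],i["cy"],i["T_tool_cam"].round(3).tolist())
E
```

```text
t 1.77 J [ 0.13  0.88  0.92 -0.46  1.7   2.12] F_s [-0.7 -0.3 -0.2] grip 0.0 gap 59.5
tcp_s mm [-222.8   89.7  199.3]
[(array([-0.0096,  0.0023,  0.1248]), array([-1.13, -4.32, 12.73])), (array([ 0.0001,  0.0009, -0.0009]), array([-1.13, -4.32, 12.73]))]
[(array([-0.0096,  0.0023,  0.1248]), array([  2.43,  -4.16, -77.22])), (array([ 0.0001,  0.0009, -0.0009]), array([  2.43,  -4.16, -77.22]))]
371.64829954431775 320.7321447153134 237.62165667307448 [[0.001, -0.959, -0.283, 0.081], [1.0, 0.001, -0.001, 0.0], [0.001, -0.283, 0.959, -0.18], [0.0, 0.0, 0.0, 1.0]]
```

View pics/w1.png

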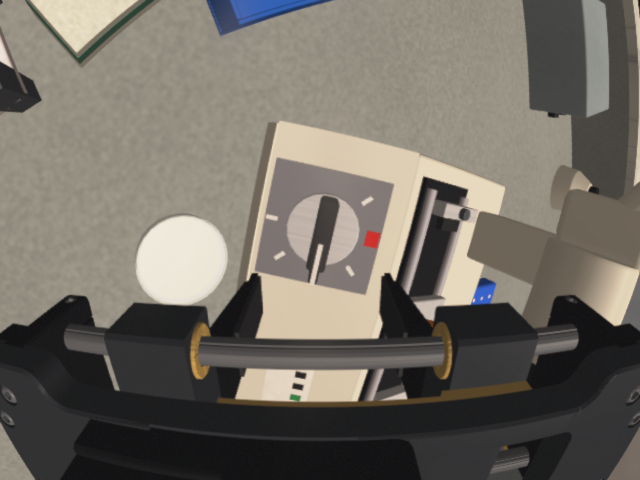

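The wrist view shows the bar from (329,197) to its pointer tip at (316,282), the red mark at (372,240), and the carriage and orange grip edge at about (430,320). I'll check these against the fitted pose.

```bash
cat >> h.py <<'E'
def wproj(i,X):
    s=i["s"];T=np.eye(4);T[:3,:3]=Ro.from_rotvec(s["eef_rot"]).as_matrix();T[:3,3]=s["eef_pos"]
    C=np.linalg.inv(T@i["T_tool_cam"]);X=np.atleast_2d(X)@C[:3,:3].T+C[:3,3]
    r=np.hypot(X[:,0],X[:,1]);th=np.arctan2(r,X[:,2])
    return np.c_[i["fx"]*th*X[:,0]/r+i["cx"],i["fy"]*th*X[:,1]/r+i["cy"]]
E
python3 - <<'E'
from h import *
i=pickle.load(open("w1.pkl","rb"));p=np.load("pose.npy");g=np.array([-.148,.09,.094]);t=g+.014*N
D=-YS
M=[t-.032*D-.008*UP,t-.032*D+.008*UP,t+.041*D-.004*UP,t+.041*D+.004*UP,[-.07,.18,.11],[-.18,.18,.033],[-.041,.012,.152]]
print(wproj(i,S2W(p,M)).round(1))
c=i["pixels"][110:300,230:520];cv2.imwrite("pics/w1c.png",cv2.resize(c,None,fx=2.75,fy=2.75,interpolation=cv2.INTER_CUBIC))
E
```

```text
[[322.8 201. ]
 [341.9 205.3]
 [308.4 285.1]
 [317.5 287.1]
 [420.5 156.2]
 [281.  122.9]
 [423.6 334.6]]
```

View pics/w1c.png

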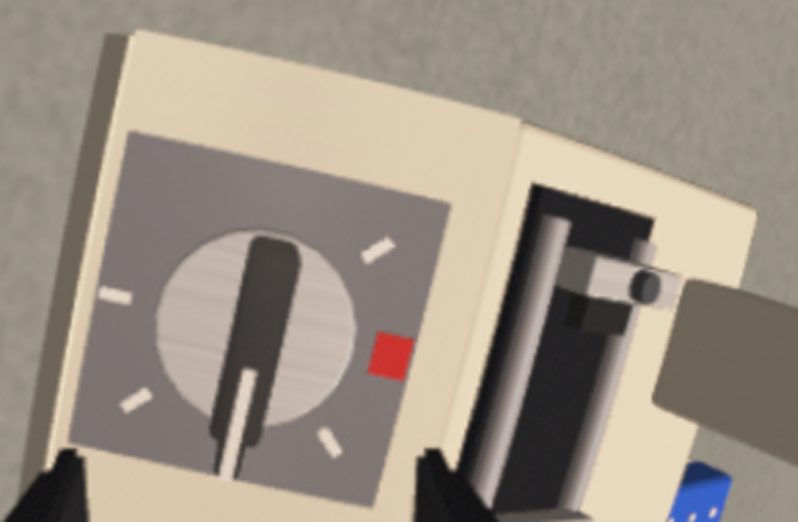

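carry_out(xyz=[[0,0,0],[0,0.001,0.0],[-0.002,0.001,0.02],[-0.003,0.001,0.04],[-0.005,0.001,0.06],[-0.006,0.001,0.08],[-0.007,0.001,0.095],[-0.008,0.001,0.11],[-0.0085,0.0015,0.118],[-0.0085,0.0015,0.1235],[-0.0085,0.0015,0.1235],[-0.0085,0.0015,0.1235]], rot=[[-0.6,-2.1,6.3],[-1.1,-4.3,12.7],[-1.1,-4.3,12.7],[-1.1,-4.3,12.7],[-1.1,-4.3,12.7],[-1.1,-4.3,12.7],[-1.1,-4.3,12.7],[-1.1,-4.3,12.7],[-1.1,-4.3,12.7],[-1.1,-4.3,12.7],[-1.1,-4.3,12.7],[-1.1,-4.3,12.7]], jaw=[0.06,0.06,0.06,0.06,0.06,0.06,0.06,0.06,0.06,0.06,0.06,0.06])

```text
time: 2.82
eef_pos: [0.711, -0.0201, 0.1004]
eef_rot: [2.425, -0.803, -0.251]
ft_force: [-0.2, 0.1, 0.5]
finger_gap: 0.628
grip_force: 0.0
```

```bash
python3 - <<'E'
from st import *
print([delta(s,S2W(p,[g+.004*N])[0],Rtool(p,a)) for a in(np.pi/2,0)])
i=robot.get_image("wrist");cv2.imwrite("pics/w2.png",i["pixels"][100:440,160:540])
E
```

```text
t 2.82 J [ 0.05  0.91  1.13 -0.46  1.52  2.38] F_s [ 0.1 -0.2  0.5] grip 0.0 gap 59.8
tcp_s mm [-152.6   91.9  100.4]
[(array([-0.0019,  0.0001,  0.0038]), array([-0.24, -0.22,  0.25])), (array([-0.0019,  0.0001,  0.0038]), array([-2.000e-02, -3.600e-01, -8.975e+01]))]
```

View pics/w2.png

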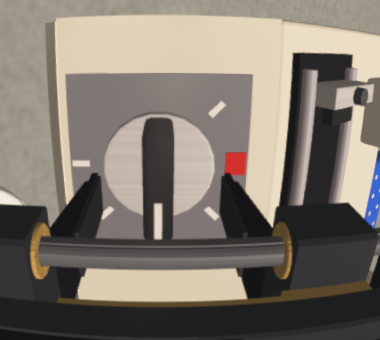

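The bar (crop x about 158) sits between the fingers (97 and 225), so it is centred. I'll close on it.

carry_out(xyz=[[-0.001,0,0.002],[-0.001,0,0.003],[-0.001,0,0.003],[-0.001,0,0.003],[-0.001,0,0.003],[-0.001,0,0.003],[-0.001,0,0.003],[-0.001,0,0.003],[-0.001,0,0.003],[-0.001,0,0.003]], rot=[[0,0,0],[0,0,0],[0,0,0],[0,0,0],[0,0,0],[0,0,0],[0,0,0],[0,0,0],[0,0,0],[0,0,0]], jaw=[0.06,0.04,0.02,0.008,0.008,0.008,0.008,0.008,0.008,0.008])

```text
time: 3.7
eef_pos: [0.7095, -0.0201, 0.0968]
eef_rot: [2.426, -0.804, -0.25]
ft_force: [3.5, 3.4, -3.5]
finger_gap: 0.157
grip_force: 30.0
```

```bash
python3 - <<'E'
from st import *
print(s["torque"])
print([delta(s,S2W(p,[g+.004*N])[0],Rtool(p,a)) for a in(np.pi/2,0)])
E
```

```text
t 3.7 J [ 0.05  0.91  1.14 -0.45  1.51  2.39] F_s [-4.8  0.8 -3.5] grip 30.0 gap 14.9
tcp_s mm [-151.6   90.7   96.8]
[ 1.31598019 -0.98360793  0.14374757]
[(array([-0.0007,  0.0014,  0.0004]), array([-0.34, -0.23,  0.27])), (array([-0.0007,  0.0014,  0.0004]), array([ -0.09,  -0.45, -89.73]))]
```

carry_out(xyz=[[-0.001,-0.001,0],[-0.001,-0.001,0],[-0.001,-0.001,0],[-0.001,-0.001,0],[-0.001,-0.001,0],[-0.001,-0.001,0],[-0.001,-0.001,0],[-0.001,-0.001,0],[-0.001,-0.001,0],[-0.001,-0.001,0],[-0.001,-0.001,0],[-0.001,-0.001,0],[-0.001,-0.001,0],[-0.001,-0.001,0],[-0.001,-0.001,0],[-0.001,-0.001,0],[-0.001,-0.001,0],[-0.001,-0.001,0],[-0.001,-0.001,0],[-0.001,-0.001,0]], rot=[[0,0,-5],[0,0,-10],[0,0,-15],[0,0,-20],[0,0,-25],[0,0,-30],[0,0,-35],[0,0,-40],[0,0,-45],[0,0,-50],[0,0,-55],[0,0,-60],[0,0,-65],[0,0,-70],[0,0,-75],[0,0,-80],[0,0,-85],[0,0,-90],[0,0,-90],[0,0,-90]], jaw=[0.008,0.008,0.008,0.008,0.008,0.008,0.008,0.008,0.008,0.008,0.008,0.008,0.008,0.008,0.008,0.008,0.008,0.008,0.008,0.008])

```text
time: 5.37
eef_pos: [0.7098, -0.0209, 0.0972]
eef_rot: [2.47, 1.24, -0.771]
ft_force: [6.6, -4.6, -0.3]
finger_gap: 0.155
grip_force: 30.0
```

```bash
python3 - <<'E'
from st import *
print(s["torque"])
print([delta(s,S2W(p,[g+.004*N])[0],Rtool(p,a)) for a in(0,)])
E
```

```text
t 5.37 J [ 0.05  0.91  1.14 -0.46  1.51  0.82] F_s [-0.2  8.  -0.3] grip 30.0 gap 14.8
tcp_s mm [-151.2   91.5   97.2]
[-0.53391297 -1.16445559  0.83834738]
[(array([-0.0008, -0.0015,  0.0004]), array([ 0.38, -0.25,  0.2 ]))]
```

carry_out(xyz=[[0,0,0],[0,0,0],[0,0,0],[0,0,-0.01],[0,0,-0.03],[0,0,-0.06],[0,0,-0.1],[0,0,-0.14],[0,0,-0.17],[0,0,-0.18],[0,-0.04,-0.18],[0,-0.08,-0.18],[0,-0.08,-0.18]], rot=[[0,0,0],[0,0,0],[0,0,0],[0,0,0],[0,0,0],[0,0,0],[0,0,0],[0,0,0],[0,0,0],[0,0,0],[0,0,0],[0,0,0],[0,0,0]], jaw=[0.03,0.05,0.06,0.06,0.06,0.06,0.06,0.06,0.06,0.06,0.06,0.06,0.06])

```text
time: 6.45
eef_pos: [0.7011, 0.1155, 0.2453]
eef_rot: [2.469, 1.247, -0.778]
ft_force: [1.5, -0.1, 0.3]
finger_gap: 0.631
grip_force: 0.0
```

```bash
python3 - <<'E'
from st import *
i=robot.get_image("wrist");cv2.imwrite("pics/w3.png",i["pixels"]);i["s"]=s;pickle.dump(i,open("w3.pkl","wb"))
t=g+.014*N
for a in(0,np.pi/4,-np.pi/4):
  D=np.cos(a)*UP-np.sin(a)*YS;print(a,wproj(i,S2W(p,[t-.032*D,t+.041*D])).round(0).tolist())
print(wproj(i,S2W(p,[[-.041,.012,.152],[-.07,.18,.11],[-.18,.18,.033]])).round(0).tolist())
j=robot.get_image("scene");pickle.dump(j,open("s3.pkl","wb"))
E
```

```text
t 6.45 J [ 0.22  0.83  0.92 -0.4   1.85  0.83] F_s [-0.8  1.2  0.3] grip 0.0 gap 60.0
tcp_s mm [-254.9    2.4  245.3]
0 [[410.0, 185.0], [405.0, 256.0]]
0.7853981633974483 [[432.0, 195.0], [378.0, 245.0]]
-0.7853981633974483 [[387.0, 194.0], [433.0, 245.0]]
[[327.0, 314.0], [466.0, 269.0], [478.0, 157.0]]
```

View pics/w3.png

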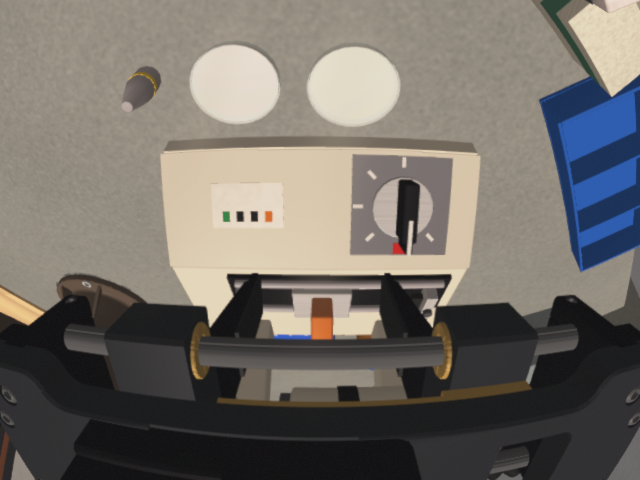

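The selector now points at the red mark (pointer tip at (408,254), mark at (398,248)). The orange grip spans about u 312–332, v 299–335. I'll measure the grip from both the wrist and scene views.

```bash
python3 - <<'E'
from h import *
p=np.load("pose.npy");w=pickle.load(open("w3.pkl","rb"));j=pickle.load(open("s3.pkl","rb"))
def orange(im,lo=5,hi=18):
    h=cv2.cvtColor(im,cv2.COLOR_BGR2HSV);m=((h[...,0]>=lo)&(h[...,0]<=hi)&(h[...,1]>170)&(h[...,2]>90)).astype(np.uint8)
    n,l,st,c=cv2.connectedComponentsWithStats(m);return [(st[k].tolist(),c[k].round(1).tolist()) for k in range(1,n) if st[k][4]>12]
print("w",orange(w["pixels"]));print("s",orange(j["pixels"]))
print("bgr",w["pixels"][315,321],w["pixels"][303,321])
A=np.array([-.041,0,.152])
for y in(0,.005,.01,.015):
    T=A+[0,y,0]
    c=[T+.023*N+a*UP+b*YS for a in(-.017,.017) for b in(-.012,.012)]
    b=[T-.0*N-.017*UP+b*YS for b in(-.012,.012)]
    print(y,wproj(w,S2W(p,c+b)).round(1).tolist(),proj(j,S2W(p,c+b)).round(1).tolist())
W=cloud(j);R=Ro.from_euler('z',p[2]).as_matrix()
h=cv2.cvtColor(j["pixels"],cv2.COLOR_BGR2HSV);m=(h[...,0]>4)&(h[...,0]<19)&(h[...,1]>170)&(h[...,2]>90)
v,u=np.where(m);k=(u>220)&(u<345)&(v>190)&(v<290);print(np.c_[u[k],v[k],((W[v[k],u[k]]-[p[0],p[1],0])@R*1e3).round()].astype(int).tolist())
E
```

```text
w [([266, 212, 6, 9, 51], [268.4, 216.1]), ([312, 316, 20, 23, 441], [321.5, 327.5])]
s [([284, 233, 17, 19, 207], [292.1, 241.9]), ([273, 470, 19, 10, 155], [281.9, 475.1])]
bgr [ 41  63 106] [ 42  64 104]
0 [[305.3, 309.5], [327.6, 309.7], [305.5, 336.4], [327.1, 336.6], [306.0, 300.2], [327.2, 300.4]] [[303.4, 249.6], [293.1, 253.4], [298.3, 235.1], [287.9, 238.9], [301.7, 248.2], [291.6, 252.0]]
0.005 [[309.9, 309.6], [332.3, 309.8], [310.0, 336.5], [331.6, 336.6], [310.4, 300.3], [331.7, 300.4]] [[301.2, 250.4], [290.9, 254.3], [296.1, 235.9], [285.7, 239.7], [299.6, 249.0], [289.5, 252.7]]
0.01 [[314.6, 309.6], [336.9, 309.8], [314.5, 336.5], [336.1, 336.6], [314.8, 300.3], [336.1, 300.5]] [[299.1, 251.2], [288.8, 255.1], [294.0, 236.7], [283.6, 240.5], [297.5, 249.8], [287.4, 253.5]]
0.015 [[319.2, 309.7], [341.6, 309.8], [319.0, 336.6], [340.6, 336.6], [319.3, 300.4], [340.5, 300.5]] [[297.0, 252.0], [286.6, 255.9], [291.8, 237.5], [281.4, 241.3], [295.4, 250.5], [285.3, 254.3]]
[[290, 233, -10, -1, 144], [291, 233, -15, -2, 151], [292, 233, -18, -4, 155], [287, 234, -11, 6, 
[... 4907 characters left out ...]
-65, 3, 171], [297, 249, -66, 1, 171], [298, 249, -67, 0, 172], [299, 249, -66, -3, 168], [300, 249, -67, -5, 168], [291, 250, -63, 14, 170], [292, 250, -65, 13, 174], [293, 250, -66, 10, 173], [294, 250, -67, 9, 174], [295, 250, -67, 6, 172], [296, 250, -67, 4, 171], [297, 250, -67, 2, 169], [291, 251, -64, 15, 169], [292, 251, -65, 13, 168], [293, 251, -66, 11, 169], [294, 251, -67, 9, 169], [330, 276, -119, -54, 82], [331, 276, -117, -57, 74], [330, 277, -120, -54, 78], [331, 277, -120, -56, 76], [330, 278, -121, -53, 76], [331, 278, -122, -55, 76], [332, 278, -124, -57, 79], [331, 279, -124, -54, 74], [332, 279, -124, -57, 73]]<stdin>:16: RuntimeWarning: invalid value encountered in cast
```

The grip's top face is centred at about (-54, 5, 179) in the scope frame, which puts the grip point at about (-41, 5, 160) mm. The wrist view agrees in y.

```bash
python3 - <<'E'
from st import *
G=np.array([-.041,.005,.160])
print([delta(s,S2W(p,[G+k*N])[0],Rtool(p,0)) for k in(.18,.13,.05,.005)])
E
```

```text
t 6.55 J [ 0.21  0.84  0.91 -0.4   1.86  0.83] F_s [-0.2  1.  -0.3] grip 0.0 gap 60.5
tcp_s mm [-254.6    7.6  246.1]
[(array([-0.1256, -0.0034,  0.0125]), array([ 0.29, -0.24,  0.34])), (array([-0.1259, -0.0037,  0.0625]), array([ 0.29, -0.24,  0.34])), (array([-0.1262, -0.0041,  0.1425]), array([ 0.29, -0.24,  0.34])), (array([-0.1264, -0.0043,  0.1875]), array([ 0.29, -0.24,  0.34]))]
```

carry_out(xyz=[[-0.03,-0.002,0.0],[-0.06,-0.003,0.0],[-0.09,-0.004,0.0],[-0.115,-0.004,0.005],[-0.1255,-0.004,0.02],[-0.1255,-0.004,0.04],[-0.1255,-0.004,0.06],[-0.1255,-0.004,0.06],[-0.1255,-0.004,0.06]], rot=[[0,0,0],[0,0,0],[0.3,-0.2,0.3],[0.3,-0.2,0.3],[0.3,-0.2,0.3],[0.3,-0.2,0.3],[0.3,-0.2,0.3],[0.3,-0.2,0.3],[0.3,-0.2,0.3]], jaw=[0.06,0.06,0.06,0.06,0.06,0.06,0.06,0.06,0.06])

```text
time: 7.3
eef_pos: [0.6211, 0.002, 0.2673]
eef_rot: [2.477, 1.231, -0.782]
ft_force: [0.1, 0.8, -0.1]
finger_gap: 0.631
grip_force: 0.0
```

```bash
python3 - <<'E'
from st import *
G=np.array([-.041,.005,.160])
print([delta(s,S2W(p,[G+k*N])[0],Rtool(p,0)) for k in(.13,.05,.005)])
i=robot.get_image("wrist");cv2.imwrite("pics/w4.png",i["pixels"]);i["s"]=s
c=[G+.023*N+a*UP+b*YS for a in(-.017,.017) for b in(-.012,.012)];print(wproj(i,S2W(p,c)).round(1).tolist())
h=cv2.cvtColor(i["pixels"],cv2.COLOR_BGR2HSV);m=((h[...,0]>=5)&(h[...,0]<=18)&(h[...,1]>150)&(h[...,2]>70)).astype(np.uint8)
n,l,st,ce=cv2.connectedComponentsWithStats(m);print([(st[k].tolist()) for k in range(1,n) if st[k][4]>30])
E
```

```text
t 7.3 J [ 0.09  0.64  1.25 -0.44  1.68  0.79] F_s [-0.7 -0.4 -0.1] grip 0.0 gap 60.0
tcp_s mm [-116.1    6.8  267.3]
[(array([-0.    , -0.0018,  0.001 ]), array([-0.17,  0.02, -0.12])), (array([-0.    , -0.0015,  0.081 ]), array([-0.17,  0.02, -0.12])), (array([ 0.    , -0.0014,  0.126 ]), array([-0.17,  0.02, -0.12]))]
[[303.0, 211.5], [333.2, 211.5], [303.6, 252.2], [332.9, 252.2]]
[[249, 89, 8, 12, 85], [305, 211, 28, 39, 1057], [365, 277, 16, 30, 342]]
```

View pics/w4.png

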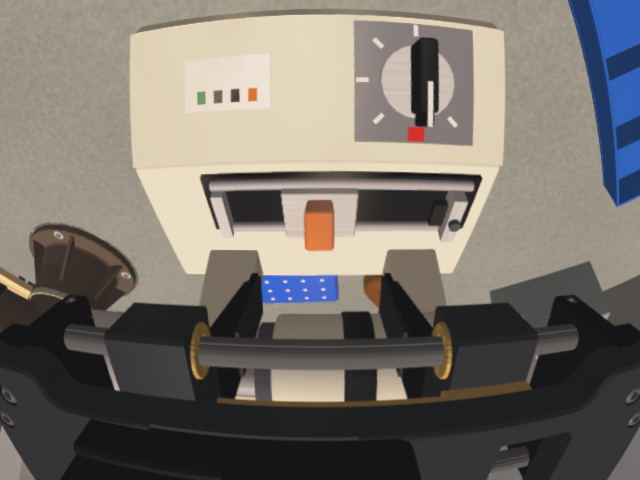

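The orange grip appears at u 305–333, v 211–250, against a predicted 303–333, 211–252, so the measurement holds. The selector is still at the red mark. I'll descend now.

carry_out(xyz=[[0,-0.0005,0.02],[0,-0.0005,0.04],[0,-0.0005,0.06],[0,-0.0005,0.08],[0,-0.0005,0.09],[0,-0.0005,0.1],[0,-0.0005,0.1],[0,-0.0005,0.1]], rot=[[0,0,0],[0,0,0],[0,0,0],[0,0,0],[0,0,0],[0,0,0],[0,0,0],[0,0,0]], jaw=[0.06,0.06,0.06,0.06,0.06,0.06,0.06,0.06])

```text
time: 8.02
eef_pos: [0.586, -0.0424, 0.1856]
eef_rot: [2.476, 1.232, -0.78]
ft_force: [0.6, 1.0, 0.6]
finger_gap: 0.63
grip_force: 0.0
```

```bash
python3 - <<'E'
from st import *
G=np.array([-.041,.006,.160])
print([delta(s,S2W(p,[G+k*N])[0],Rtool(p,0)) for k in(.05,.005)])
E
```

```text
t 8.02 J [ 0.03  0.65  1.46 -0.47  1.46  0.83] F_s [-1.2 -0.1  0.6] grip 0.0 gap 59.9
tcp_s mm [-59.6   5.6 185.6]
[(array([-0.0005,  0.0004, -0.0184]), array([-0.08, -0.03, -0.08])), (array([-0.0005,  0.0005,  0.0266]), array([-0.08, -0.03, -0.08]))]
```

carry_out(xyz=[[0,0,0.01],[0,0,0.02],[0,0,0.025],[0,0,0.025],[0,0,0.025],[0,0,0.025],[0,0,0.025],[0,0,0.025],[0,0,0.025],[0,0,0.025],[0,0,0.025]], rot=[[0,0,0],[0,0,0],[0,0,0],[0,0,0],[0,0,0],[0,0,0],[0,0,0],[0,0,0],[0,0,0],[0,0,0],[0,0,0]], jaw=[0.06,0.06,0.06,0.06,0.05,0.035,0.018,0.018,0.018,0.018,0.018])

```text
time: 8.93
eef_pos: [0.5768, -0.054, 0.1647]
eef_rot: [2.476, 1.232, -0.781]
ft_force: [0.0, -0.1, 1.8]
finger_gap: 0.25
grip_force: 30.0
```

```bash
python3 - <<'E'
from st import *
E
```

```text
t 8.93 J [ 0.01  0.66  1.51 -0.48  1.4   0.84] F_s [0.  0.1 1.8] grip 30.0 gap 23.8
tcp_s mm [-44.8   5.1 164.7]
```

carry_out(xyz=[[0,0.003,0],[0,0.006,0],[0,0.009,0],[0,0.012,0],[0,0.015,0],[0,0.018,0],[0,0.021,0],[0,0.024,0],[0,0.027,0],[0,0.03,0]], rot=[[0,0,0],[0,0,0],[0,0,0],[0,0,0],[0,0,0],[0,0,0],[0,0,0],[0,0,0],[0,0,0],[0,0,0]], jaw=[0.018,0.018,0.018,0.018,0.018,0.018,0.018,0.018,0.018,0.018])

```text
time: 9.77
eef_pos: [0.6011, -0.0722, 0.1647]
eef_rot: [2.476, 1.232, -0.78]
ft_force: [1.1, 4.6, 4.4]
finger_gap: 0.248
grip_force: 30.0
```

```bash
python3 - <<'E'
from st import *
i=robot.get_image("wrist");cv2.imwrite("pics/w5.png",cv2.resize(i["pixels"][100:330,190:500],None,fx=2.5,fy=2.5))
E
```

```text
t 9.77 J [-0.01  0.69  1.44 -0.49  1.42  0.81] F_s [-4.3 -1.9  4.4] grip 30.0 gap 23.6
tcp_s mm [-44.8  35.5 164.7]
```

View pics/w5.png

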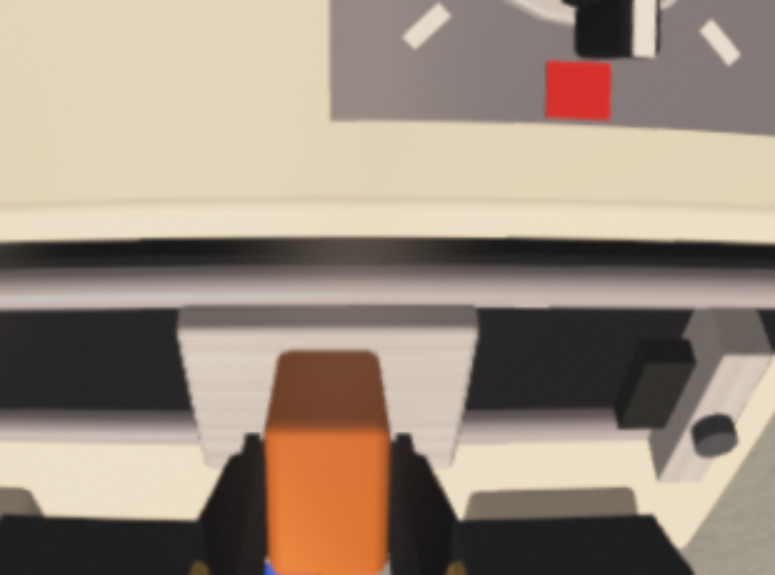

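The grip is held and the carriage has followed the tool. The buffer's left face is at about x 630 and the plate's right edge at about x 475, with about 4.2 px per mm, so roughly 37 mm remain. The catch should begin in about 12 mm.

carry_out(xyz=[[0,0.002,0],[0,0.004,0],[0,0.006,0],[0,0.008,0],[0,0.008,0],[0,0.008,0]], rot=[[0,0,0],[0,0,0],[0,0,0],[0,0,0],[0,0,0],[0,0,0]], jaw=[0.018,0.018,0.018,0.018,0.018,0.018])

```text
time: 10.32
eef_pos: [0.6076, -0.0771, 0.1647]
eef_rot: [2.476, 1.232, -0.779]
ft_force: [3.6, 3.7, 5.3]
finger_gap: 0.252
grip_force: 30.0
```

```bash
python3 st.py
```

```text
t 10.32 J [-0.02  0.7   1.43 -0.49  1.43  0.8 ] F_s [-5.1  0.6  5.3] grip 30.0 gap 24.0
tcp_s mm [-44.8  43.6 164.7]
```

carry_out(xyz=[[0,0.001,0],[0,0.002,0],[0,0.003,0],[0,0.003,0]], rot=[[0,0,0],[0,0,0],[0,0,0],[0,0,0]], jaw=[0.018,0.018,0.018,0.018])

```text
time: 10.65
eef_pos: [0.6097, -0.0787, 0.1647]
eef_rot: [2.476, 1.232, -0.78]
ft_force: [3.0, 4.5, 5.1]
finger_gap: 0.248
grip_force: 30.0
```

```bash
python3 st.py
```

```text
t 10.65 J [-0.02  0.7   1.42 -0.49  1.43  0.8 ] F_s [-5.4 -0.3  5.1] grip 30.0 gap 23.6
tcp_s mm [-44.8  46.3 164.7]
```

carry_out(xyz=[[0,0.001,0],[0,0.002,0],[0,0.003,0],[0,0.003,0]], rot=[[0,0,0],[0,0,0],[0,0,0],[0,0,0]], jaw=[0.018,0.018,0.018,0.018])

```text
time: 10.98
eef_pos: [0.6121, -0.0805, 0.1647]
eef_rot: [2.476, 1.232, -0.78]
ft_force: [2.5, 5.0, 5.0]
finger_gap: 0.251
grip_force: 30.0
```

```bash
python3 st.py
```

```text
t 10.98 J [-0.03  0.7   1.41 -0.49  1.43  0.79] F_s [-5.5 -1.   5. ] grip 30.0 gap 23.9
tcp_s mm [-44.8  49.3 164.7]
```

carry_out(xyz=[[0,0.001,0],[0,0.002,0],[0,0.002,0]], rot=[[0,0,0],[0,0,0],[0,0,0]], jaw=[0.018,0.018,0.018])

```text
time: 11.23
eef_pos: [0.6137, -0.0817, 0.1647]
eef_rot: [2.476, 1.232, -0.78]
ft_force: [2.9, 5.8, 4.9]
finger_gap: 0.251
grip_force: 30.0
```

```bash
python3 st.py
```

```text
t 11.23 J [-0.03  0.7   1.41 -0.49  1.43  0.79] F_s [-6.4 -1.2  4.9] grip 30.0 gap 23.9
tcp_s mm [-44.8  51.3 164.7]
```

carry_out(xyz=[[0,0.001,0],[0,0.002,0],[0,0.002,0]], rot=[[0,0,0],[0,0,0],[0,0,0]], jaw=[0.018,0.018,0.018])

```text
time: 11.48
eef_pos: [0.6153, -0.0829, 0.1647]
eef_rot: [2.476, 1.232, -0.78]
ft_force: [3.1, 5.8, 4.4]
finger_gap: 0.248
grip_force: 30.0
```

```bash
python3 st.py
```

```text
t 11.48 J [-0.03  0.71  1.41 -0.49  1.43  0.79] F_s [-6.5 -1.   4.4] grip 30.0 gap 23.6
tcp_s mm [-44.9  53.3 164.7]
```

carry_out(xyz=[[0,0.001,0],[0,0.002,0],[0,0.002,0]], rot=[[0,0,0],[0,0,0],[0,0,0]], jaw=[0.018,0.018,0.018])

```text
time: 11.73
eef_pos: [0.6169, -0.0841, 0.1647]
eef_rot: [2.476, 1.232, -0.78]
ft_force: [2.6, 5.7, 4.9]
finger_gap: 0.253
grip_force: 30.0
```

```bash
python3 st.py
```

```text
t 11.73 J [-0.03  0.71  1.4  -0.49  1.44  0.79] F_s [-6.1 -1.4  4.9] grip 30.0 gap 24.1
tcp_s mm [-44.9  55.3 164.7]
```

carry_out(xyz=[[0,0.001,0],[0,0.002,0],[0,0.002,0]], rot=[[0,0,0],[0,0,0],[0,0,0]], jaw=[0.018,0.018,0.018])

```text
time: 11.98
eef_pos: [0.6184, -0.0852, 0.1647]
eef_rot: [2.476, 1.232, -0.78]
ft_force: [2.3, 5.5, 5.5]
finger_gap: 0.25
grip_force: 30.0
```

```bash
python3 st.py
```

```text
t 11.98 J [-0.03  0.71  1.4  -0.49  1.44  0.78] F_s [-5.8 -1.4  5.5] grip 30.0 gap 23.8
tcp_s mm [-44.9  57.2 164.7]
```

carry_out(xyz=[[0,0.001,0],[0,0.002,0],[0,0.002,0]], rot=[[0,0,0],[0,0,0],[0,0,0]], jaw=[0.018,0.018,0.018])

```text
time: 12.23
eef_pos: [0.6192, -0.0858, 0.1647]
eef_rot: [2.477, 1.233, -0.783]
ft_force: [-2.7, 10.5, 6.4]
finger_gap: 0.25
grip_force: 30.0
```

```bash
python3 st.py
```

```text
t 12.23 J [-0.03  0.71  1.39 -0.49  1.44  0.78] F_s [-6.8 -8.5  6.4] grip 30.0 gap 23.7
tcp_s mm [-44.8  58.1 164.7]
```

carry_out(xyz=[[0,0.001,0],[0,0.002,0],[0,0.002,0]], rot=[[0,0,0],[0,0,0],[0,0,0]], jaw=[0.018,0.018,0.018])

```text
time: 12.48
eef_pos: [0.6206, -0.0869, 0.1647]
eef_rot: [2.477, 1.233, -0.783]
ft_force: [-2.9, 9.8, 6.4]
finger_gap: 0.248
grip_force: 30.0
```

```bash
python3 st.py
```

```text
t 12.48 J [-0.03  0.71  1.39 -0.49  1.44  0.78] F_s [-6.  -8.2  6.4] grip 30.0 gap 23.6
tcp_s mm [-44.9  59.9 164.7]
```

carry_out(xyz=[[0,0.001,0],[0,0.002,0],[0,0.002,0]], rot=[[0,0,0],[0,0,0],[0,0,0]], jaw=[0.018,0.018,0.018])

```text
time: 12.73
eef_pos: [0.6225, -0.0883, 0.1647]
eef_rot: [2.477, 1.233, -0.782]
ft_force: [-0.7, 7.7, 7.0]
finger_gap: 0.25
grip_force: 30.0
```

```bash
python3 st.py
```

```text
t 12.73 J [-0.04  0.72  1.38 -0.49  1.44  0.78] F_s [-5.8 -5.2  7. ] grip 30.0 gap 23.7
tcp_s mm [-44.9  62.3 164.7]
```

carry_out(xyz=[[0,0.001,0],[0,0.002,0],[0,0.002,0]], rot=[[0,0,0],[0,0,0],[0,0,0]], jaw=[0.018,0.018,0.018])

```text
time: 12.98
eef_pos: [0.6243, -0.0897, 0.1647]
eef_rot: [2.477, 1.233, -0.782]
ft_force: [0.1, 7.5, 6.3]
finger_gap: 0.251
grip_force: 30.0
```

```bash
python3 st.py
```

```text
t 12.98 J [-0.04  0.72  1.38 -0.49  1.44  0.77] F_s [-6.  -4.5  6.3] grip 30.0 gap 23.8
tcp_s mm [-44.9  64.5 164.7]
```

The catch began at y of about 57.5, so home should be at about 82.5. I'll keep going steadily.

carry_out(xyz=[[0,0.001,0],[0,0.002,0],[0,0.003,0],[0,0.004,0],[0,0.004,0]], rot=[[0,0,0],[0,0,0],[0,0,0],[0,0,0],[0,0,0]], jaw=[0.018,0.018,0.018,0.018,0.018])

```text
time: 13.4
eef_pos: [0.6279, -0.0924, 0.1647]
eef_rot: [2.476, 1.232, -0.78]
ft_force: [2.5, 6.0, 5.9]
finger_gap: 0.248
grip_force: 30.0
```

```bash
python3 st.py
```

```text
t 13.4 J [-0.04  0.72  1.37 -0.49  1.45  0.77] F_s [-6.3 -1.6  5.9] grip 30.0 gap 23.6
tcp_s mm [-44.8  69.1 164.7]
```

carry_out(xyz=[[0,0.001,0],[0,0.002,0],[0,0.003,0],[0,0.003,0]], rot=[[0,0,0],[0,0,0],[0,0,0],[0,0,0]], jaw=[0.018,0.018,0.018,0.018])

```text
time: 13.73
eef_pos: [0.6307, -0.0944, 0.1647]
eef_rot: [2.476, 1.232, -0.779]
ft_force: [3.7, 4.4, 4.7]
finger_gap: 0.252
grip_force: 30.0
```

```bash
python3 st.py
```

```text
t 13.73 J [-0.04  0.73  1.36 -0.5   1.45  0.77] F_s [-5.8  0.3  4.7] grip 30.0 gap 23.9
tcp_s mm [-44.9  72.5 164.7]
```

carry_out(xyz=[[0,0.001,0],[0,0.002,0],[0,0.003,0],[0,0.003,0]], rot=[[0,0,0],[0,0,0],[0,0,0],[0,0,0]], jaw=[0.018,0.018,0.018,0.018])

```text
time: 14.07
eef_pos: [0.6334, -0.0964, 0.1647]
eef_rot: [2.475, 1.232, -0.778]
ft_force: [6.0, 2.7, 4.1]
finger_gap: 0.248
grip_force: 30.0
```

```bash
python3 st.py
```

```text
t 14.07 J [-0.05  0.73  1.35 -0.5   1.45  0.76] F_s [-5.8  3.2  4.1] grip 30.0 gap 23.6
tcp_s mm [-44.9  75.8 164.7]
```

carry_out(xyz=[[0,0.001,0],[0,0.002,0],[0,0.002,0]], rot=[[0,0,0],[0,0,0],[0,0,0]], jaw=[0.018,0.018,0.018])

```text
time: 14.32
eef_pos: [0.6351, -0.0977, 0.1647]
eef_rot: [2.475, 1.232, -0.778]
ft_force: [7.0, 2.3, 3.2]
finger_gap: 0.249
grip_force: 30.0
```

```bash
python3 st.py
```

```text
t 14.32 J [-0.05  0.73  1.35 -0.5   1.45  0.76] F_s [-6.1  4.2  3.2] grip 30.0 gap 23.7
tcp_s mm [-44.9  78.  164.7]
```

It has snapped through, since the lock now pulls the tool forward. I'll ease in by about 1 mm at a time.

carry_out(xyz=[[0,0.001,0],[0,0.002,0],[0,0.002,0]], rot=[[0,0,0],[0,0,0],[0,0,0]], jaw=[0.018,0.018,0.018])

```text
time: 14.57
eef_pos: [0.6369, -0.099, 0.1647]
eef_rot: [2.475, 1.232, -0.777]
ft_force: [7.0, 1.7, 4.2]
finger_gap: 0.25
grip_force: 30.0
```

```bash
python3 st.py
```

```text
t 14.57 J [-0.05  0.73  1.34 -0.5   1.45  0.76] F_s [-5.5  4.6  4.2] grip 30.0 gap 23.8
tcp_s mm [-44.9  80.2 164.7]
```

carry_out(xyz=[[0,0.001,0],[0,0.0015,0],[0,0.0015,0]], rot=[[0,0,0],[0,0,0],[0,0,0]], jaw=[0.018,0.018,0.018])

```text
time: 14.82
eef_pos: [0.6375, -0.0994, 0.1647]
eef_rot: [2.476, 1.232, -0.779]
ft_force: [2.5, 4.9, 4.0]
finger_gap: 0.251
grip_force: 30.0
```

```bash
python3 st.py
```

```text
t 14.82 J [-0.05  0.74  1.34 -0.5   1.45  0.75] F_s [-5.5 -0.9  4. ] grip 30.0 gap 23.9
tcp_s mm [-45.   80.9 164.7]
```

carry_out(xyz=[[0,0.0005,0],[0,0.001,0],[0,0.001,0]], rot=[[0,0,0],[0,0,0],[0,0,0]], jaw=[0.018,0.018,0.018])

```text
time: 15.07
eef_pos: [0.6377, -0.0997, 0.1647]
eef_rot: [2.476, 1.233, -0.781]
ft_force: [0.8, 8.1, 5.9]
finger_gap: 0.252
grip_force: 30.0
```

```bash
python3 st.py
```

```text
t 15.07 J [-0.05  0.74  1.34 -0.5   1.46  0.75] F_s [-7.  -4.2  5.9] grip 30.0 gap 24.0
tcp_s mm [-44.9  81.3 164.7]
```

The buffer touches at y of about 80.5, so the lock is home. I'll release and back straight out.

carry_out(xyz=[[0,-0.0005,0],[0,-0.0005,0],[0,-0.0005,0],[0,-0.0005,0],[0,-0.0005,-0.01],[0,-0.0005,-0.025],[0,-0.0005,-0.05],[0,-0.0005,-0.08],[0,-0.0005,-0.11],[0,-0.0005,-0.14],[0,-0.0005,-0.16],[0,-0.0005,-0.16],[0,-0.0005,-0.16]], rot=[[0,0,0],[0,0,0],[0,0,0],[0,0,0],[0,0,0],[0,0,0],[0,0,0],[0,0,0],[0,0,0],[0,0,0],[0,0,0],[0,0,0],[0,0,0]], jaw=[0.03,0.04,0.04,0.04,0.04,0.04,0.04,0.04,0.04,0.04,0.04,0.04,0.04])

```text
time: 16.15
eef_pos: [0.693, -0.0263, 0.2959]
eef_rot: [2.475, 1.233, -0.779]
ft_force: [0.0, 0.4, -1.3]
finger_gap: 0.418
grip_force: 0.0
```

```bash
python3 - <<'E'
from st import *
i=robot.get_image("wrist");cv2.imwrite("pics/w6.png",cv2.resize(i["pixels"][0:300,120:520],None,fx=2,fy=2))
E
```

```text
t 16.15 J [ 0.05  0.74  0.99 -0.47  1.81  0.67] F_s [-0.3 -0.2 -1.3] grip 0.0 gap 39.7
tcp_s mm [-136.8   81.3  295.9]
```

View pics/w6.png

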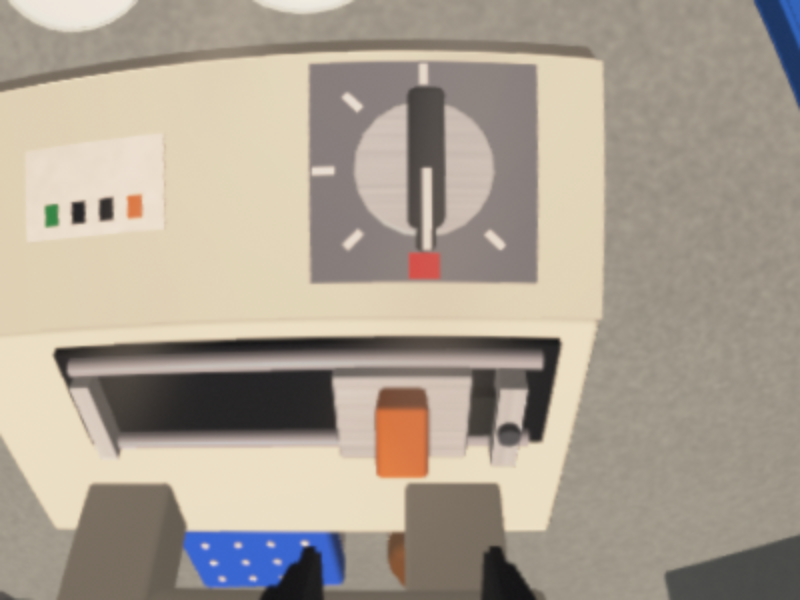

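The pointer sits on the red mark at (425,265). The lock plate (right edge at x 470) touches the buffer and stop, and the dishes have not moved. I'll hand it in.

```bash
python3 -c "
from plant import robot
print(robot.finish_job())"
```

```text
the job is handed in; nothing more can be done
None
```

I handed the job in at about 16 s: the heater selector is at the red off mark, the transport lock is home against its buffer and released, and the bystanders I could see have not moved; no verdict was returned.

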